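# Put the payment terminal on charge

### The arm

A 6-joint arm with a two-finger parallel gripper is mounted at the origin on a cart in front of the work surface, level with it; the furniture and walls round the work are solid. World frame = base frame: x ahead of the robot, y to its left, z up, the work surface at z = 0. Lengths are in m, angles in rad, forces in N, time in s.
With the tool pointing down it reaches from about 0.3 to 0.85 m from the base axis. Payload 4.2 kg.
Tool frame: the origin (TCP) lies between the finger pads; the fingertips stand 17 mm ahead of it and the grasp point (between the pads) lies 2 mm behind it; z points along the fingers, y is the line along which they close (so a half turn about z gives the same grasp; the last joint's range is limited). The gripper opens to 91 mm and grips with 3 to 60 N. Pads are 32 mm wide; open, the fingers measure 118 mm over their backs; the gripper's body (76 mm by 178 mm) begins 60 mm behind the grasp point.
Start: joints at [-1.164, 0.32, 1.565, -0, 1.257, -0.02], TCP at [0.238, -0.523, 0.201] pointing down, gripper open.
Joint ranges: [-3.11, 3.11], [-0.84, 2.01], [0.21, 2.61], [-1.34, 4.49], [0.05, 2.63], [-2.56, 2.56]. Speed limits (rad/s): [2.57, 2.57, 3.14, 3.14, 3.14, 3.14].

### API

Orientations are given as a rotation vector (axis times angle).
In Python, from cell import env, viewer, order gives the robot as it stands.
- The arm moves only by the tool carry_out, never from a script. Its argument "motion" is a list of rows, each a list of 7 numbers: the opening, from 0 (shut) to 1 (fully open), then the shift along the world's x, y, z in units of 25 mm (1.0 is 25 mm), then the turn, a rotation vector about the world's x, y, z in units of 10 degrees (1.0 is 10 degrees). A call has 1 to 8 rows; each row shifts and turns the commanded pose from where the row before left it; what a row does not reach is not made up. A row lasts 1/8 s, in which the tool goes at most 62.5 mm and 10.7 degrees, less where a joint would pass 70% of its speed; a pose out of reach is approached as far as the arm can. A call with a number of a shift or a turn outside -1 to 1 is refused whole. A call with a gripper value outside its range is refused whole. The fingers move at their own pace and stop on an object; the grip force is fixed at half the most. Time passes only in rows, so rows that do not move let the fingers close. It gives the time, the measured TCP pose, the force, the opening and the grip force at its end, in the units of the state.
- env.read_state(): the state, without advancing time (a new reading comes with each control period).
- viewer.camera(name): name is "scene" or "top" or "wrist"; returns the picture (384x512x3 uint8, blue, green, red); there is no depth.
- viewer.camera_info(name): a dict with "K" (3x3 intrinsics, pixels), "k1" (the pictures are not rectified: a ray, as slopes to the right and down, at radius r is drawn at 1 + k1 r^2 times it, then the intrinsics apply), "rvec" (rotation vector, rad) and "tvec" (3), from world to camera coordinates, as OpenCV has them. Camera axes: x right, y down, z forward; pixel columns grow to the right and rows downward; lengths in m; the calibration is good to about 2 mm. A picture is of the moment at which its call begins: read the wrist's pose just before it. camera_info takes no time and is no camera call; for the wrist camera it gives the pose at the moment of the call.
- order.sign_off(): hands the job in; it is judged then, once.
The state is a dict: "clock": time; "joints": joint angles; "qd": joint speeds; "effort": joint torques, N m; "tcp_pos": TCP position; "tool_rot": TCP orientation; "wrist_force": force on the tool from outside, world axes, zero at the start; "wrist_torque": the same for the moment, N m; "gripper_width": finger opening in m; "finger_force": force on a finger pad.
Only numpy, scipy, OpenCV 4.12 (cv2) and the standard library are available. Lean on these libraries where they do the work, as an engineer would, in place of code of your own. Each camera call takes 0.05 s, during which the arm holds its last target. There are 200 camera calls.

### The job

Put the loose payment terminal on charge: push it along the counter with your fingertips, keypad end first, into the empty charging cradle until it is fully home against the back stop and both spring catches have snapped into its sides. It has to stay flat on the counter the whole time, so do not pick it up, and leave the other terminal and the things standing round about where they are.

Things in the scene. Friction and masses are not known exactly. Their poses are not given: they have to be found in the camera images.
- terminal: the loose payment terminal, flat on the counter: white over dark plastic, 150 long x 76 wide mm, about 0.3 kg. Origin at the centre of its underside, +x along it to the slim keypad end, +y to its left, z up. Upright flat flanks at y = +-38 mm, 25 mm high. A catch pocket 6 mm deep, below 17 mm height, at x = 32 to 46 mm in each flank. Friction on the counter about 0.4 to 0.8.
- terminal_nose (a point): middle of the keypad end face of the loose terminal (its x = +75 mm; 25 mm high, upright corners rounded to 12 mm), which goes into the cradle first
- terminal_rear (a point): middle of the flat, upright rear face of the loose terminal (its x = -75 mm, 22 mm up); the 45 mm before it is the printer head, 44 to 46 mm high
- empty_cradle: the charging cradle with nothing in it: grey plastic horseshoe without a floor, fixed to the counter, 122 mm long, rails 20 mm high, back block 32 mm. Origin at counter height on its centre line; +x is the way in. Rails' inner faces at y = +-39.5 mm (79 mm apart) from x = -45 to +31 mm, where the back stop's face is. Pushing the terminal past the catches takes about 5 to 10 N.
- empty_cradle_mouth (a point): middle of the empty cradle's mouth (its x = -70 mm, counter height); from x = -45 mm out to here the rails flare by about 17 degrees each side, from 79 to 95 mm apart
- empty_cradle_home (a point): the point of the empty cradle (44 mm before its origin towards the mouth, counter height) where the terminal's origin lies when it is fully home; axes as the cradle's: the terminal's +x then points along +x
- empty_cradle_left_catch (a joint): travel of the spring catch in the +y rail of the empty cradle, m: 0 = standing 5 mm out of the rail (free, or snapped into the terminal's pocket), about 0.0035 or more while the terminal's flank presses it back. It is a round steel nose at the cradle's x = -5 mm, 5 to 15 mm up
- empty_cradle_right_catch (a joint): the same for the catch in the -y rail
- full_cradle: the second, identical cradle beside it, holding the other terminal (which of the two places is the empty one varies); same axes
- docked_terminal: the other, identical terminal, already home in the full cradle; leave it there
- mug: navy mug, 82 mm across the wall, 81 mm high, handle to its -y; origin under its middle with the handle; bystander
- notebook: blue notebook lying flat, 148 x 109 x 14 mm; bystander
- pen: green pen lying on the counter, 145 mm long along its y, 9 mm thick; bystander
- service_bell: counter bell, 73 mm across, 58 mm high; bystander
- toy_till: the brown till, fixed, 260 deep x 281 wide mm over its base (68 mm high), 230 mm high with its sloping keyboard; origin in the middle of its foot, +x to its back. Its front left base corner, 121 mm before and 153 mm left of the origin, stands near the loose terminal: keep the hand clear of it

How it is judged:
At the end, for the whole second after the job is handed in: The terminal lies flat and at rest in the empty cradle, keypad end against the stop, its origin within 5 mm of the home point (within 4 mm of the back stop), in line within 0.06 rad, and both spring catches are out in its pockets (travel under 1.5 mm) (horizontal distance between terminal and empty_cradle_home below 0.005 m and x of terminal in the frame of empty_cradle above -0.048 m and angle between the x axis of terminal and the x axis of empty_cradle, either way round below 0.06 rad and x of terminal_nose in the frame of empty_cradle above 0.025 m and value of joint each of empty_cradle_left_catch, empty_cradle_right_catch below 0.0015 m and angle between terminal's own z axis and vertical below 0.05 rad and height (world z) of terminal below 0.004 m and linear speed of terminal below 0.01 m/s); the robot touches nothing.
It fails at once if the terminal is lifted off the counter or tipped (height (world z) of terminal above 0.008 m or angle between terminal's own z axis and vertical above 0.12 rad).
It fails at once if the other terminal is moved in its cradle (distance of docked_terminal from where it was at the start of the episode above 0.01 m).
It fails at once if a thing standing round about is shifted by more than 2 cm (distance of any of mug, notebook, pen, service_bell from where it was at the start of the episode above 0.02 m).
It also fails if it takes over 64 s, if anything falls off the work surface, if the arm or the gripper's body presses on something with over 40 N, if the wrist force passes 120 N, or if a joint passes its speed limit or range.

## Working session

There is one attempt and no reset: what is moved stays moved. The work goes in short steps, Python scripts to look and compute and a tool call to move; the robot and the scene stay as the last step left them, time stands still between calls to the robot, and variables do not carry over. Pictures are saved under pics/ and viewed, at most 10 in all, crops included, and the job is handed in when it is done.

Besides the shell and the picture viewer there is one more tool, called after "Request:" by a JSON object that holds its "method" and its "body", one argument or row to a line. carry_out: Moves the arm, as the interface text tells. Its arguments: {"type":"object","properties":{"motion":{"type":"array","items":{"type":"array","items":{"type":"number","minimum":-1,"maximum":1}}}},"required":["motion"]}

```bash
mkdir -p pics; ls; cat > h.py <<'E'
import numpy as np, cv2
from cell import env, viewer, order
def snap(n,f):
    im=viewer.camera(n); cv2.imwrite('pics/'+f,im); return im
def ray(n,px,z,info=None):
    """pixels -> world points on plane z"""
    c=info or viewer.camera_info(n); K=np.array(c['K'],float); k1=c['k1']
    R=cv2.Rodrigues(np.array(c['rvec'],float))[0]; t=np.array(c['tvec'],float).ravel()
    p=np.array(px,float).reshape(-1,1,2)
    u=cv2.undistortPoints(p,K,np.array([k1,0,0,0,0.])).reshape(-1,2)
    d=np.c_[u,np.ones(len(u))]@R; o=-R.T@t
    return o+d*((z-o[2])/d[:,2])[:,None]
E
python3 - <<'E'
from h import *
a=snap('top','top0.png');b=snap('scene','scene0.png')
for n in('top','scene'):
    c=viewer.camera_info(n);R=cv2.Rodrigues(np.array(c['rvec'],float))[0];print(n,c['K'],c['k1'],-R.T@np.ravel(c['tvec']),R[2])
print(env.read_state())
E
```

```text
pics
top [[391.92209125   0.         254.26490967]
 [  0.         391.92209125 199.31493937]
 [  0.           0.           1.        ]] 0.0204504990392936 [ 0.47891428 -0.05250414  1.15680304] [ 0.12090221 -0.00254014 -0.99266117]
scene [[408.05694599   0.         251.86523276]
 [  0.         408.05694599 192.78045979]
 [  0.           0.           1.        ]] -0.1362140925274636 [-0.20026019  0.71179999  0.93776698] [ 0.57051915 -0.54325781 -0.61593738]
{'clock': 0.1, 'joints': array([-1.16399774e+00,  3.20204429e-01,  1.56552593e+00, -2.51754036e-05,
        1.25739184e+00, -2.00433500e-02]), 'qd': array([-0.00028073, -0.00155631, -0.00320739,  0.00125928, -0.0008323 ,
        0.00046606]), 'effort': array([-9.44836283e-04, -4.13332880e+01, -2.32508844e+01,  7.28461845e-02,
        4.21868975e-02, -5.02653040e-05]), 'tcp_pos': array([ 0.23783801, -0.52300224,  0.20022996]), 'tool_rot': array([-3.06885127e+00, -6.65098399e-01,  4.98392080e-04]), 'wrist_force': array([ 0.21178435,  0.57843036, -0.50952954]), 'wrist_torque': array([ 0.028521  , -0.00543848, -0.0120882 ]), 'finger_force': 0.0, 'gripper_width': 0.0912127477184564}
```

View pics/top0.png

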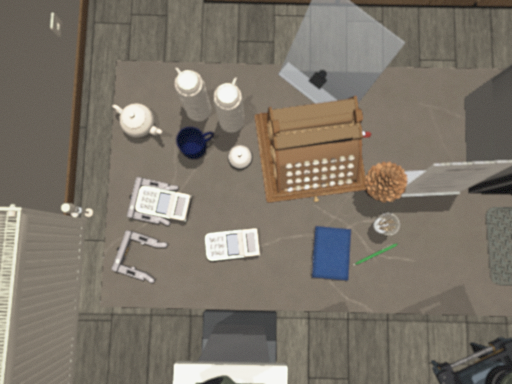

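View pics/scene0.png

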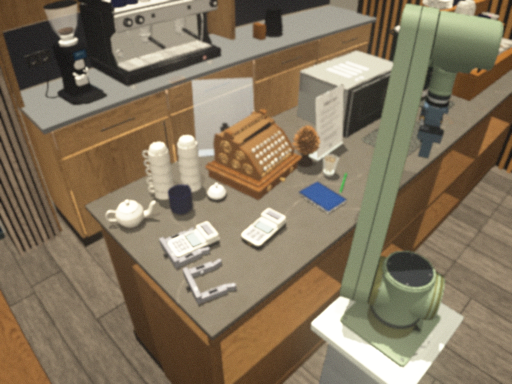

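The top view shows the loose terminal at about (232,245), keypad end to the left. The empty cradle is at about (138,257) with its mouth to the right, and the full cradle is at (158,200). I'll zoom in next.

```bash
python3 - <<'E'
from h import *
a=cv2.imread('pics/top0.png');c=cv2.resize(a[220:292,105:270],None,fx=4.8,fy=4.8,interpolation=cv2.INTER_CUBIC);cv2.imwrite('pics/c0.png',c)
hsv=cv2.cvtColor(a,cv2.COLOR_BGR2HSV)
m=cv2.inRange(hsv,(0,0,150),(180,60,255)); m[:222]=0;m[292:]=0;m[:,:105]=0;m[:,275:]=0
for k in cv2.findContours(m,cv2.RETR_EXTERNAL,cv2.CHAIN_APPROX_NONE)[0]:
    if cv2.contourArea(k)<60: continue
    print(cv2.contourArea(k),cv2.minAreaRect(k))
    r=cv2.boxPoints(cv2.minAreaRect(k)); print(r.round(1).tolist()); print(ray('top',r,0.025).round(4).tolist())
E
```

```text
548.0 ((138.8000030517578, 256.1000061035156), (44.58811569213867, 42.69074249267578), 18.434946060180664)
[[110.9000015258789, 269.29998779296875], [124.4000015258789, 228.8000030517578], [166.6999969482422, 242.89999389648438], [153.1999969482422, 283.3999938964844]]
[[0.4078, 0.3461, 0.025], [0.523, 0.3155, 0.025], [0.4853, 0.1925, 0.025], [0.371, 0.2247, 0.025]]
1474.0 ((231.42684936523438, 243.84146118164062), (28.933063507080078, 54.774044036865234), 83.6598129272461)
[[202.60000610351562, 232.5], [257.0, 226.39999389648438], [260.20001220703125, 255.1999969482422], [205.8000030517578, 261.20001220703125]]
[[0.5173, 0.091, 0.025], [0.5381, -0.0652, 0.025], [0.4563, -0.0761, 0.025], [0.4358, 0.0787, 0.025]]
```

View pics/c0.png

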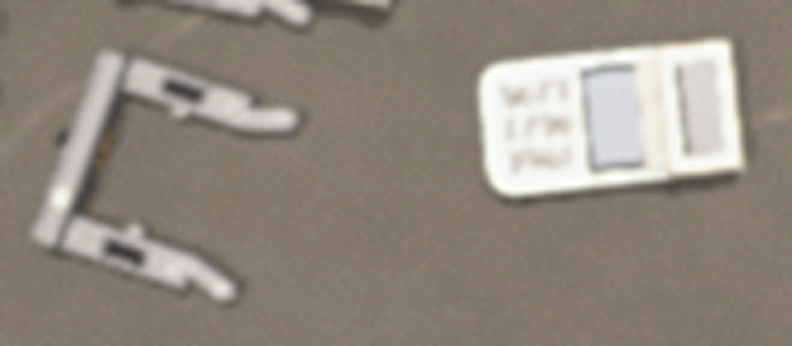

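The close crop shows the cradle's slots at about (184,91) and (125,250) and its rail inner edges. It also shows the terminal's two flank edges and its nose at about (482,130). Next I'll turn these into world positions.

```bash
python3 - <<'E'
from h import *
f=lambda L,z: ray('top',(np.array(L,float)+.5)/4.8-.5+[105,220],z)[:,:2]
ang=lambda v: np.degrees(np.arctan2(v[1],v[0])).round(1)
s=f([(184,91),(125,250)],.02); v=s[0]-s[1]; print('slots',s.round(4),np.linalg.norm(v),'mid',s.mean(0),'axis',ang(v)-90+180, ang(v)+90)
n=f([(182,112),(136,232)],.012);print('noses',n.round(4),n.mean(0),np.linalg.norm(n[0]-n[1]),ang(n[0]-n[1]))
b=f([(108,50),(38,240)],.032);print('back',b.round(4),b.mean(0),np.linalg.norm(b[0]-b[1]),ang(b[0]-b[1]))
m=f([(296,118),(234,292)],.02);print('tips',m.round(4),m.mean(0),np.linalg.norm(m[0]-m[1]))
t=f([(505,63),(645,50),(505,197),(650,183)],.025);print('flanks',t.round(4),ang(t[0]-t[1]),ang(t[2]-t[3]),np.linalg.norm(t[0]-t[2]))
nn=f([(478,90),(486,175)],.025);print('nose',nn.round(4),nn.mean(0),ang(nn[0]-nn[1]))
r=f([(733,40),(743,168)],.045);print('rear',r.round(4),r.mean(0),np.linalg.norm(r[0]-r[1]),ang(r[0]-r[1]))
print('nose-rear',np.linalg.norm(nn.mean(0)-r.mean(0)),ang(nn.mean(0)-r.mean(0)))
print('till corner',ray('top',[(268,200)],.068))
E
```

```text
slots [[0.4963 0.2623]
 [0.4019 0.2916]] 0.09885581774648482 mid [0.44909588 0.27696846] axis 72.7 72.7
noses [[0.4838 0.265 ]
 [0.4121 0.2882]] [0.44793506 0.27658555] 0.07541217228261525 -17.9
back [[0.5194 0.3053]
 [0.4075 0.3391]] [0.46343154 0.32219292] 0.11688147342207038 -16.8
tips [[0.4817 0.1946]
 [0.3787 0.226 ]] [0.43019932 0.21027565] 0.10757821691032472
flanks [[ 0.517   0.0703]
 [ 0.5267 -0.0134]
 [ 0.4378  0.0674]
 [ 0.4478 -0.0185]] 96.6 96.7 0.079328723602548
nose [[0.5006 0.0858]
 [0.4504 0.0791]] [0.47551125 0.0824743 ] 7.6
rear [[ 0.5329 -0.0658]
 [ 0.4583 -0.0732]] [ 0.49557159 -0.06952104] 0.07498123687311539 5.7
nose-rear 0.1533134035727343 97.5
till corner [[ 0.61047676 -0.0937615   0.068     ]]
```

Request:
{"method": "carry_out", "body": {
  "motion": [
    [0.5,0.5,1,0,0,0,-0.1],
    [0.5,0.5,1,0,0,0,-0.1],
    [0.5,0.5,1,0,0,0,-0.1],
    [0.5,0.5,1,0,0,0,-0.1],
    [0.5,0.5,1,0,0,0,-0.1],
    [0.5,0.5,1,0,0,0,-0.1],
    [0.5,0.5,1,0,0,0,-0.1],
    [0.5,0.5,1,0,0,0,-0.1]
  ]
}}

```text
clock: 1.1
tcp_pos: [0.3382, -0.3224, 0.2006]
tool_rot: [-3.109, -0.448, 0.001]
wrist_force: [0.2, 0.0, 0.1]
gripper_width: 0.0458
finger_force: 0.0
```

Request:
{"method": "carry_out", "body": {
  "motion": [
    [0.5,0.5,1,0,0,0,-0.1],
    [0.5,0.5,1,0,0,0,-0.1],
    [0.5,0.5,1,0,0,0,-0.1],
    [0.5,0.5,1,0,0,0,-0.1],
    [0.5,0.5,1,0,0,0,-0.1],
    [0.5,0.5,1,0,0,0,-0.1],
    [0.5,0.6,1,0,0,0,-0.1],
    [0.5,0.6,1,0,0,0,-0.1]
  ]
}}

```text
clock: 2.1
tcp_pos: [0.4431, -0.1225, 0.2007]
tool_rot: [-3.133, -0.231, 0.001]
wrist_force: [0.5, 0.4, -1.1]
gripper_width: 0.0455
finger_force: 0.0
```

Request:
{"method": "carry_out", "body": {
  "motion": [
    [0.5,0.7,1,0,0,0,-0.1],
    [0.5,0.8,1,0,0,0,0],
    [0.5,0.8,1,0,0,0,0],
    [0.5,0.8,1,0,0,0,0],
    [0.5,0.8,1,0,0,0,0],
    [0.5,0.4,0.3,0,0,0,0],
    [0.5,0,0,0,0,0,0]
  ]
}}

```text
clock: 2.98
tcp_pos: [0.5505, 0.0089, 0.2005]
tool_rot: [3.134, 0.205, -0.002]
wrist_force: [-0.7, 0.2, -0.3]
gripper_width: 0.0458
finger_force: 0.0
```

Request:
{"method": "carry_out", "body": {
  "motion": [
    [0.5,0.1,0,-1,0,0,0],
    [0.5,0,0,-1,0,0,0],
    [0.5,0,0,-1,0,0,0],
    [0.5,0,0,-1,0,0,0],
    [0.5,0,0,-1,0,0,0],
    [0.5,0,0,-1,0,0,0],
    [0.5,0,0,-0.9,0,0,0],
    [0.5,0,0,0,0,0,0]
  ]
}}

```text
clock: 3.98
tcp_pos: [0.5509, 0.008, 0.0272]
tool_rot: [3.135, 0.203, -0.007]
wrist_force: [-0.7, -0.2, 0.7]
gripper_width: 0.0456
finger_force: 0.0
```

Request:
{"method": "carry_out", "body": {
  "motion": [
    [0.5,-0.25,-0.03,0,0,0,0],
    [0.5,-0.25,-0.03,0,0,0,0],
    [0.5,-0.25,-0.03,0,0,0,-0.14],
    [0.5,-0.25,-0.02,0,0,0,-0.14],
    [0.5,-0.25,-0.01,0,0,0,-0.14],
    [0.5,-0.25,0,0,0,0,-0.14],
    [0.5,-0.25,0,0,0,0,-0.14],
    [0.5,-0.25,0,0,0,0,-0.14]
  ]
}}

```text
clock: 4.97
tcp_pos: [0.5027, 0.006, 0.0285]
tool_rot: [3.141, -0.028, 0.0]
wrist_force: [2.7, -0.5, 2.1]
gripper_width: 0.0456
finger_force: 1.4
```

```bash
python3 - <<'E'
from h import *
a=snap('top','top1.png');cv2.imwrite('pics/c1.png',cv2.resize(a[150:300,100:300],None,fx=4,fy=4,interpolation=cv2.INTER_CUBIC))
E
```

```text
(no output)
```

View pics/c1.png

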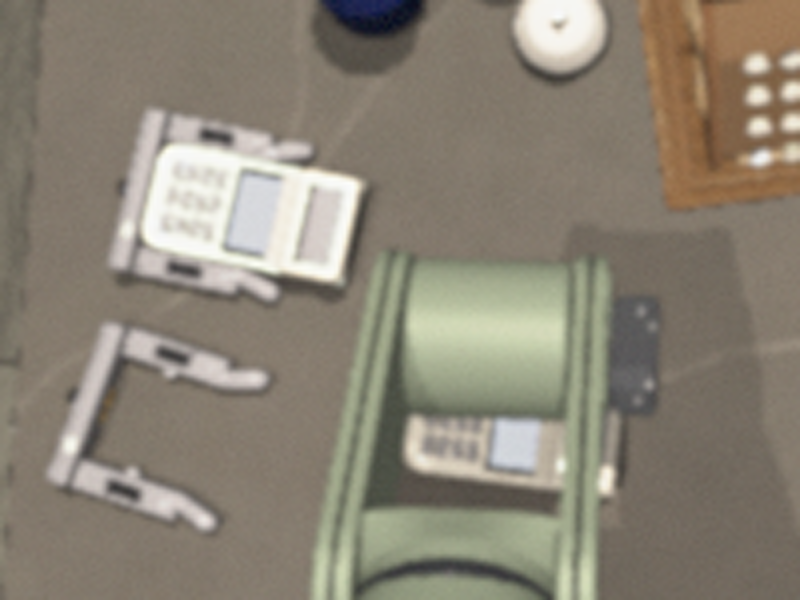

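The terminal is turning with the pusher and sits at about (515,450) in the crop, so I'll keep going.

Request:
{"method": "carry_out", "body": {
  "motion": [
    [0.5,-0.25,0.01,0,0,0,-0.14],
    [0.5,-0.25,0.02,0,0,0,-0.14],
    [0.5,-0.25,0.03,0,0,0,-0.14],
    [0.5,-0.25,0.04,0,0,0,-0.14],
    [0.5,-0.25,0.04,0,0,0,-0.14],
    [0.5,-0.25,0.05,0,0,0,-0.14],
    [0.5,-0.25,0.05,0,0,0,-0.14],
    [0.5,-0.25,0.06,0,0,0,-0.14]
  ]
}}

```text
clock: 6.02
tcp_pos: [0.4524, 0.0137, 0.0284]
tool_rot: [3.124, -0.335, -0.001]
wrist_force: [1.7, 0.3, 0.3]
gripper_width: 0.0455
finger_force: 0.8
```

Request:
{"method": "carry_out", "body": {
  "motion": [
    [0.5,-0.25,0.06,0,0,0,-0.14],
    [0.5,-0.25,0.07,0,0,0,-0.14],
    [0.5,-0.25,0.07,0,0,0,-0.14],
    [0.5,-0.2,0.06,0,0,0,-0.06],
    [0.5,0,0,0,0,0,0],
    [0.5,0.4,-0.12,0,0,0,0],
    [0.5,0.6,-0.2,0.3,0,0,0]
  ]
}}

```text
clock: 6.9
tcp_pos: [0.4544, 0.012, 0.0357]
tool_rot: [3.107, -0.463, -0.002]
wrist_force: [0.1, 0.9, 1.3]
gripper_width: 0.0454
finger_force: 0.0
```

Request:
{"method": "carry_out", "body": {
  "motion": [
    [0.5,0,0,1,0,0,0],
    [0.5,0,0,1,0,0,0],
    [0.5,0,0,1,0,0,0],
    [0.5,0,-1,1,0,0,1],
    [0.5,0,-1,1,0,0,1],
    [0.5,-0.5,-1,1,0,0,1],
    [0.5,-0.5,-1,0.5,0,0,1],
    [0.5,-0.5,-1,0,0,0,1]
  ]
}}

```text
clock: 7.9
tcp_pos: [0.4177, -0.1142, 0.1997]
tool_rot: [3.008, 0.902, 0.004]
wrist_force: [-0.1, 0.3, -0.2]
gripper_width: 0.0455
finger_force: 0.0
```

```bash
python3 - <<'E'
from h import *
print(env.read_state()['joints'].round(2))
a=snap('top','top2.png');cv2.imwrite('pics/c2.png',cv2.resize(a[190:300,100:300],None,fx=4,fy=4,interpolation=cv2.INTER_CUBIC))
E
```

```text
[-0.29  0.09  1.86  0.    1.18  0.69]
```

View pics/c2.png

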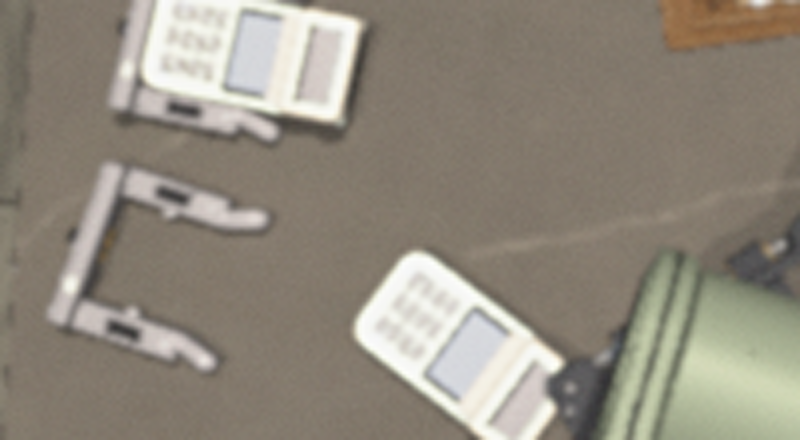

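The cradle is unmoved. The terminal has over-turned: its nose is at about (385,290) and it heads towards the upper left. I'll measure it.

```bash
python3 - <<'E'
from h import *
a=cv2.imread('pics/top2.png');hsv=cv2.cvtColor(a,cv2.COLOR_BGR2HSV)
f=lambda L,z: ray('top',(np.array(L,float)+.5)/4-.5+[100,190],z)[:,:2]
ang=lambda v: np.degrees(np.arctan2(v[1],v[0])).round(1)
t=f([(440,257),(525,323),(364,342),(455,412)],.025);print(t.round(4),ang(t[0]-t[1]),ang(t[2]-t[3]))
n=f([(402,256),(358,318)],.025);print('nose',n.round(4),n.mean(0).round(4),ang(n[0]-n[1])+90)
h=np.radians(ang(t[0]-t[1]));u=np.array([np.cos(h),np.sin(h)]);r=np.array([u[1],-u[0]])
m=(t[0]+t[2])/2;nm=n.mean(0)
w=[(q-nm)@r for q in t];print('lateral',np.round(w,4))
C=nm-.075*u+ r*np.mean(w);print('centre',C)
U=np.array([np.cos(np.radians(72.7)),np.sin(np.radians(72.7))]);H=np.array([.437,.238]);d=C-H;print('in cradle home frame',d@U,d@np.array([-U[1],U[0]]))
E
```

```text
[[0.4568 0.0686]
 [0.4117 0.0066]
 [0.3961 0.1202]
 [0.3489 0.054 ]] 54.0 54.5
nose [[0.457  0.0957]
 [0.4127 0.1252]] [0.4348 0.1105] 56.3
lateral [ 0.0424  0.0424 -0.0371 -0.0364]
centre [0.39305621 0.0481285 ]
in cradle home frame -0.19434964150769687 -0.014507205077199492
```

Request:
{"method": "carry_out", "body": {
  "motion": [
    [0,0.31,0.93,0,0,0,0.3],
    [0,0.31,0.93,0,0,0,0.3],
    [0,0.31,0.93,0,0,0,0.3],
    [0,0.31,0.93,0,0,0,0.3],
    [0,0.31,0.93,0,0,0,0.3],
    [0,0.31,0.93,0,0,0,0.3],
    [0,0.31,0.96,0,0,0,0.3],
    [0,0,0,0,0,0,0]
  ]
}}

```text
clock: 8.95
tcp_pos: [0.4718, 0.0518, 0.1982]
tool_rot: [-2.798, -1.428, 0.0]
wrist_force: [0.1, 0.7, -0.6]
gripper_width: 0.0003
finger_force: 0.0
```

Request:
{"method": "carry_out", "body": {
  "motion": [
    [0,0,0,-1,0,0,0],
    [0,0,0,-1,0,0,0],
    [0,0,0,-1,0,0,0],
    [0,0,0,-1,0,0,0],
    [0,0,0,-1,0,0,0],
    [0,0,0,-1,0,0,0],
    [0,0,0,-0.9,0,0,0],
    [0,0,0,0,0,0,0]
  ]
}}

```text
clock: 9.95
tcp_pos: [0.4697, 0.0498, 0.0247]
tool_rot: [-2.799, -1.424, 0.006]
wrist_force: [-0.3, 0.1, 0.5]
gripper_width: 0.0005
finger_force: 0.0
```

Request:
{"method": "carry_out", "body": {
  "motion": [
    [0,-0.16,0.13,0.04,0,0,0],
    [0,-0.16,0.13,0.04,0,0,0.1],
    [0,-0.075,0.15,0,0,0,0.23],
    [0,-0.08,0.145,0,0,0,0.23],
    [0,-0.085,0.14,0,0,0,0.23],
    [0,-0.09,0.14,0,0,0,0.23],
    [0,-0.095,0.135,0,0,0,0.23],
    [0,-0.1,0.135,0,0,0,0.23]
  ]
}}

```text
clock: 10.95
tcp_pos: [0.4497, 0.0784, 0.0279]
tool_rot: [2.589, 1.78, -0.0]
wrist_force: [-0.6, -0.5, -0.3]
gripper_width: 0.0003
finger_force: 0.0
```

Request:
{"method": "carry_out", "body": {
  "motion": [
    [0,-0.11,0.13,0,0,0,0.23],
    [0,-0.115,0.12,0,0,0,0.23],
    [0,0,0,0,0,0,0]
  ]
}}

```text
clock: 11.32
tcp_pos: [0.444, 0.0846, 0.028]
tool_rot: [-2.517, -1.88, 0.0]
wrist_force: [0.3, 0.4, -0.0]
gripper_width: 0.0003
finger_force: 0.0
```

Request:
{"method": "carry_out", "body": {
  "motion": [
    [0.45,0.5,-0.15,0,0,0,0],
    [0.45,0,0,1,0,0,0],
    [0.45,0,0,1,0,0,0],
    [0.45,0,-0.5,1,0,0,0],
    [0.45,-0.6,-1,1,0,0,0],
    [0.45,-0.9,-1,1,0,0,0],
    [0.45,-0.9,-1,0.5,0,0,0],
    [0.45,-0.9,-1,0,0,0,0]
  ]
}}

```text
clock: 12.32
tcp_pos: [0.3754, -0.0331, 0.1669]
tool_rot: [2.516, 1.877, 0.004]
wrist_force: [-0.8, -0.6, 0.1]
gripper_width: 0.041
finger_force: 0.0
```

Request:
{"method": "carry_out", "body": {
  "motion": [
    [0.45,-0.5,-1,0,0,0,0],
    [0.45,-0.3,-0.7,0,0,0,0],
    [0.45,0,0,0,0,0,0]
  ]
}}

```text
clock: 12.7
tcp_pos: [0.3547, -0.0754, 0.1658]
tool_rot: [2.52, 1.874, 0.001]
wrist_force: [0.5, 0.5, 0.2]
gripper_width: 0.0412
finger_force: 0.0
```

```bash
python3 - <<'E'
from h import *
s=env.read_state();print(s['tcp_pos'],s['tool_rot'])
a=snap('top','top3.png');w=snap('wrist','w3.png');cv2.imwrite('pics/c3.png',np.vstack([cv2.resize(a[215:300,100:300],None,fx=3.2,fy=3.2,interpolation=cv2.INTER_CUBIC),cv2.resize(cv2.resize(w,(427,320)),None,fx=1,fy=1)[:, :].copy() if 0 else cv2.copyMakeBorder(cv2.resize(w,(427,320)),0,0,0,213,cv2.BORDER_CONSTANT)]))
E
```

```text
[ 0.35474517 -0.07543585  0.16583996] [2.51992347e+00 1.87446548e+00 1.17298742e-03]
```

View pics/c3.png

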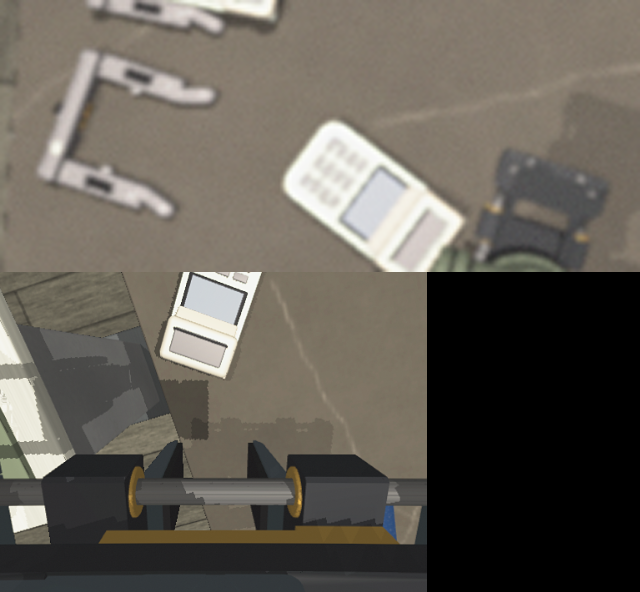

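The terminal is at about (375,195) in the upper crop, with its heading hardly changed. I'll measure it from the mask.

```bash
cat >> h.py <<'E'
U=np.array([np.cos(np.radians(72.7)),np.sin(np.radians(72.7))]);V=np.array([-U[1],U[0]]);H=np.array([.437,.238])
ang=lambda v: np.degrees(np.arctan2(v[1],v[0])).round(1)
def term(fr,fl,nose):
    """flank px pairs (front,rear) right and left, nose px pair: pose at z=.025"""
    a=ray('top',fr,.025)[:,:2];b=ray('top',fl,.025)[:,:2];n=ray('top',nose,.025)[:,:2]
    h=np.radians((ang(a[0]-a[1])+ang(b[0]-b[1]))/2);u=np.array([np.cos(h),np.sin(h)]);l=np.array([-u[1],u[0]])
    C=u*(n.mean(0)@u-.075)+l*((a@l).mean()+(b@l).mean())/2
    d=C-H;print('width',(b@l).mean()-(a@l).mean(),'heading',np.degrees(h).round(1),ang(a[0]-a[1]),ang(b[0]-b[1]),'C',C.round(4),'home frame',(d@U).round(4),(d@V).round(4))
E
python3 - <<'E'
from h import *
g=lambda L:(np.array(L,float)+.5)/3.2-.5+[100,215]
term(g([(352,127),(420,179)]),g([(290,196),(360,250)]),g([(321,127),(286,174)]))
a=cv2.imread('pics/top3.png').astype(int);b=cv2.imread('pics/top2.png').astype(int)
print(np.abs(a-b)[245:285,185:225].max(2).mean())
E
```

```text
width 0.08071998021508126 heading 54.4 54.4 54.5 C [0.3918 0.0487] home frame -0.1941 -0.0131
2.29125
```

```bash
python3 - <<'E'
from h import *
a=cv2.imread('pics/top3.png').astype(int);b=cv2.imread('pics/top2.png').astype(int)
d=np.abs(a-b).max(2)
print(d[245:285,185:225].max(),d[225:285,105:165].mean(),d[225:285,105:165].max())
s=512/427
# rear bottom-ish corners and side in wrist crop (offset y 272)
P=(np.array([(161,353),(227,378),(180,275),(262,272)])-[0,272])*s
print(ray('wrist',P,.045)[:2].round(4),ray('wrist',P,.025)[2:].round(4))
E
```

```text
7 2.714722222222222 9
[[ 0.3211  0.0091  0.045 ]
 [ 0.3799 -0.0352  0.045 ]] [[0.3626 0.0781 0.025 ]
 [0.4446 0.0564 0.025 ]]
```

```bash
python3 - <<'E'
from h import *
c=viewer.camera_info('top')
def proj(P): return cv2.projectPoints(np.array(P,float),np.array(c['rvec']),np.array(c['tvec']),np.array(c['K']),np.array([c['k1'],0,0,0,0.]))[0].reshape(-1,2).round(1)
print('tcp path tips',proj([[.4697,.0498,.011],[.4497,.0784,.011],[.444,.0846,.011]]))
print('nose,right flank corner',proj([[.4348,.1105,.025],[.4577,.0754,.025]]))
w=viewer.camera_info('wrist');s=env.read_state();p=cv2.projectPoints(np.array([s['tcp_pos']+[0,0,-.017],s['tcp_pos']]),np.array(w['rvec']),np.array(w['tvec']),np.array(w['K']),np.array([w['k1'],0,0,0,0.]))[0].reshape(-1,2);print('wrist px',p, 'in crop',p*427/512+[0,272])
a=cv2.imread('pics/top3.png').astype(int);b=cv2.imread('pics/top2.png').astype(int);print((a[245:285,185:225]-b[245:285,185:225]).std())
E
```

```text
tcp path tips [[216.8 249.4]
 [206.7 256.2]
 [204.4 258.2]]
nose,right flank corner [[194.6 261.4]
 [207.3 253.5]]
wrist px [[258.34158219 212.67544557]
 [258.4286667  222.20955666]] in crop [[215.45284296 449.36799855]
 [215.52547008 457.31929823]]
1.6583170931993743
```

Request:
{"method": "carry_out", "body": {
  "motion": [
    [0,0.78,0.83,0,0,0,-0.32],
    [0,0.78,0.83,0,0,0,-0.32],
    [0,0.78,0.83,0,0,0,-0.32],
    [0,0.78,0.83,0,0,0,-0.32],
    [0,0.78,0.83,0,0,0,-0.32],
    [0,0.78,0.83,0,0,0,-0.32],
    [0,0,0,0,0,0,0]
  ]
}}

```text
clock: 13.68
tcp_pos: [0.4726, 0.052, 0.1652]
tool_rot: [-2.793, -1.437, -0.0]
wrist_force: [-0.4, -1.1, -0.8]
gripper_width: 0.0003
finger_force: 0.0
```

Request:
{"method": "carry_out", "body": {
  "motion": [
    [0,0,0,-1,0,0,0],
    [0,0,0,-1,0,0,0],
    [0,0,0,-1,0,0,0],
    [0,0,0,-1,0,0,0],
    [0,0,0,-1,0,0,0],
    [0,0,0,-0.7,0,0,0],
    [0,0,0,0,0,0,0]
  ]
}}

```text
clock: 14.55
tcp_pos: [0.4697, 0.0499, 0.022]
tool_rot: [-2.794, -1.433, 0.005]
wrist_force: [-0.4, 0.6, 1.6]
gripper_width: 0.0006
finger_force: 0.0
```

Request:
{"method": "carry_out", "body": {
  "motion": [
    [0,-0.16,0.12,0,0,0,0],
    [0,-0.16,0.12,0,0,0,0],
    [0,-0.16,0.12,0,0,0,0],
    [0,-0.16,0.12,0,0,0,0],
    [0,-0.16,0.12,0,0,0,0],
    [0,0,0,0,0,0,0]
  ]
}}

```text
clock: 15.3
tcp_pos: [0.4509, 0.0654, 0.023]
tool_rot: [-2.796, -1.433, 0.0]
wrist_force: [0.4, 0.6, 0.4]
gripper_width: 0.0005
finger_force: 0.0
```

```bash
python3 - <<'E'
from h import *
s=env.read_state();print(s['tcp_pos'],s['tool_rot'],s['wrist_force'])
w=snap('wrist','w4.png');a=snap('top','top4.png')
cv2.imwrite('pics/c4.png',np.vstack([cv2.resize(a[215:300,100:300],None,fx=2.56,fy=2.56,interpolation=cv2.INTER_CUBIC),w[:,:]]))
E
```

```text
[0.45088487 0.06540956 0.02298432] [-2.79564148e+00 -1.43316975e+00  2.98258422e-04] [0.41534949 0.64778011 0.38776282]
```

View pics/c4.png

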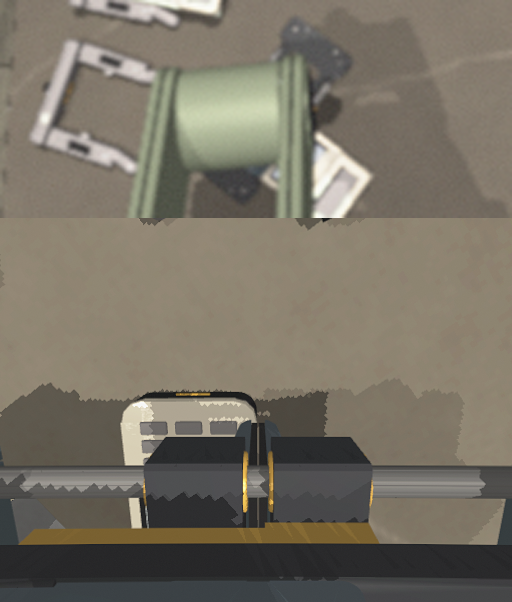

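The wrist view shows the fingers beside the terminal's right flank, with the nose face near (190,177) in the wrist picture. I'll cast its edges to the counter.

```bash
python3 - <<'E'
from h import *
w=viewer.camera_info('wrist');R=cv2.Rodrigues(np.array(w['rvec']))[0];print('cam',-R.T@np.ravel(w['tvec']))
print(ray('wrist',[(145,181),(235,177),(122,210),(257,205),(130,300)],.025).round(4))
s=env.read_state();print(cv2.projectPoints(np.array([s['tcp_pos']+[0,0,-.017]]),np.array(w['rvec']),np.array(w['tvec']),np.array(w['K']),np.array([w['k1'],0,0,0,0.]))[0])
E
```

```text
cam [0.49129631 0.12100612 0.20754986]
[[0.4154 0.1218 0.025 ]
 [0.457  0.0946 0.025 ]
 [0.3941 0.1165 0.025 ]
 [0.4574 0.0744 0.025 ]
 [0.3602 0.0706 0.025 ]]
[[[257.81480084 212.5246223 ]]]
```

Request:
{"method": "carry_out", "body": {
  "motion": [
    [0,-0.16,0.12,0,0,0,0],
    [0,-0.16,0.12,0,0,0,0],
    [0,-0.16,0.12,0,0,0,0]
  ]
}}

```text
clock: 15.78
tcp_pos: [0.4389, 0.0744, 0.0229]
tool_rot: [-2.796, -1.432, 0.0]
wrist_force: [-0.7, -0.2, 1.1]
gripper_width: 0.0004
finger_force: 0.0
```

```bash
python3 - <<'E'
from h import *
s=env.read_state();print(s['tcp_pos'],s['wrist_force'])
w=snap('wrist','w5.png');b=cv2.imread('pics/w4.png')
cv2.imwrite('pics/c5.png',np.hstack([b[130:340,80:340],w[130:340,80:340]]))
E
```

```text
[0.43888633 0.07439473 0.02293162] [-0.65653733 -0.23672789  1.07374134]
```

View pics/c5.png

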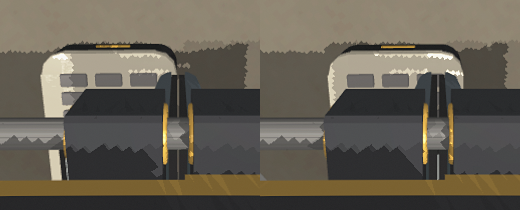

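In the second frame the fingertips seem to be over the terminal's top, which has not moved. That suggests the tips ride higher than the 25 mm flank and only the printer head was pushed earlier. I'll check the tip height from the wrist view.

```bash
python3 - <<'E'
from h import *
from scipy.spatial.transform import Rotation as Ro
w=viewer.camera_info('wrist');s=env.read_state();T=Ro.from_rotvec(s['tool_rot']).as_matrix()
for x in(0,.011,.016):
  for z in(-.01,0,.017,.03):
    P=s['tcp_pos']+T@[x,0,z]; print(x,z,cv2.projectPoints(P.reshape(1,3),np.array(w['rvec']),np.array(w['tvec']),np.array(w['K']),np.array([w['k1'],0,0,0,0.]))[0].ravel().round(1))
im=cv2.imread('pics/w5.png').astype(int)
print(im[196:222,250].tolist()); print(im[196:222,266].tolist())
E
```

```text
0 -0.01 [257.9 228.5]
0 0 [257.9 222.1]
0 0.017 [257.9 212.5]
0 0.03 [257.8 206.2]
0.011 -0.01 [257.9 209.3]
0.011 0 [257.9 203.8]
0.011 0.017 [257.9 195.6]
0.011 0.03 [257.8 190.1]
0.016 -0.01 [257.9 200.5]
0.016 0 [257.9 195.4]
0.016 0.017 [257.8 187.8]
0.016 0.03 [257.8 182.7]
[[149, 168, 177], [149, 167, 176], [148, 167, 175], [148, 168, 177], [150, 170, 179], [136, 153, 160], [78, 77, 73], [66, 60, 53], [68, 64, 57], [70, 66, 60], [72, 68, 61], [71, 68, 61], [71, 67, 60], [69, 66, 59], [72, 69, 61], [71, 66, 60], [69, 65, 58], [71, 66, 60], [68, 65, 58], [61, 59, 53], [62, 59, 53], [61, 59, 52], [59, 57, 51], [54, 51, 48], [54, 52, 49], [51, 49, 46]]
[[150, 168, 178], [149, 168, 177], [147, 166, 176], [144, 163, 171], [190, 218, 225], [235, 252, 255], [100, 104, 102], [62, 57, 51], [67, 63, 56], [69, 65, 59], [70, 66, 60], [70, 66, 59], [71, 67, 61], [71, 66, 61], [72, 68, 61], [76, 72, 65], [76, 72, 66], [75, 72, 65], [74, 70, 63], [68, 65, 59], [70, 67, 60], [70, 66, 60], [68, 65, 59], [70, 66, 60], [70, 67, 61], [70, 66, 60]]
```

Request:
{"method": "carry_out", "body": {
  "motion": [
    [0,0,0,0.4,0,0,0],
    [0,0.6,-0.45,0,0,0,0],
    [0,0.6,-0.45,0,0,0,0],
    [0,0,0,-0.4,0,0,0],
    [0,0,0,0,0,0,0],
    [0,0,0,-0.1,0,0,0],
    [0,0,0,-0.1,0,0,0],
    [0,0,0,0,0,0,0]
  ]
}}

```text
clock: 16.82
tcp_pos: [0.469, 0.0519, 0.0178]
tool_rot: [-2.796, -1.433, 0.0]
wrist_force: [-0.0, 0.5, -0.3]
gripper_width: 0.0004
finger_force: 0.0
```

Request:
{"method": "carry_out", "body": {
  "motion": [
    [0,0,0,-0.08,0,0,0],
    [0,0,0,0,0,0,0]
  ]
}}

```text
clock: 17.08
tcp_pos: [0.4692, 0.0517, 0.0159]
tool_rot: [2.796, 1.433, -0.0]
wrist_force: [0.9, 0.8, 0.3]
gripper_width: 0.0005
finger_force: 0.0
```

Request:
{"method": "carry_out", "body": {
  "motion": [
    [0,0,0,-0.08,0,0,0],
    [0,0,0,-0.08,0,0,0],
    [0,0,0,0,0,0,0]
  ]
}}

```text
clock: 17.45
tcp_pos: [0.4691, 0.0517, 0.0118]
tool_rot: [-2.796, -1.432, 0.001]
wrist_force: [-0.2, -0.4, 0.2]
gripper_width: 0.0004
finger_force: 0.0
```

Request:
{"method": "carry_out", "body": {
  "motion": [
    [0,0,0,-0.08,0,0,0],
    [0,0,0,-0.08,0,0,0],
    [0,0,0,0,0,0,0]
  ]
}}

```text
clock: 17.82
tcp_pos: [0.4691, 0.0517, 0.0078]
tool_rot: [-2.796, -1.432, 0.001]
wrist_force: [-0.2, -0.1, -0.5]
gripper_width: 0.0003
finger_force: 0.0
```

No counter contact at TCP z = 8 mm, so the tips really do end behind the stated point. I'll feel further down.

Request:
{"method": "carry_out", "body": {
  "motion": [
    [0,0,0,-0.08,0,0,0],
    [0,0,0,-0.08,0,0,0],
    [0,0,0,0,0,0,0]
  ]
}}

```text
clock: 18.2
tcp_pos: [0.4691, 0.0517, 0.0038]
tool_rot: [-2.796, -1.432, 0.001]
wrist_force: [-0.8, 0.7, -0.4]
gripper_width: 0.0005
finger_force: 0.0
```

Request:
{"method": "carry_out", "body": {
  "motion": [
    [0,0,0,-0.08,0,0,0],
    [0,0,0,-0.08,0,0,0],
    [0,0,0,0,0,0,0]
  ]
}}

```text
clock: 18.58
tcp_pos: [0.4691, 0.0517, -0.0002]
tool_rot: [-2.796, -1.432, 0.001]
wrist_force: [-0.4, 0.2, 0.8]
gripper_width: 0.0003
finger_force: 0.0
```

Request:
{"method": "carry_out", "body": {
  "motion": [
    [0,0,0,-0.08,0,0,0],
    [0,0,0,0,0,0,0]
  ]
}}

```text
clock: 18.82
tcp_pos: [0.4692, 0.0517, -0.0022]
tool_rot: [-2.796, -1.432, 0.0]
wrist_force: [0.3, 0.8, -0.3]
gripper_width: 0.0004
finger_force: 0.0
```

Request:
{"method": "carry_out", "body": {
  "motion": [
    [0,-0.16,0.13,0,0,0,0],
    [0,-0.16,0.13,0,0,0,0.1],
    [0,-0.075,0.15,0,0,0,0.23],
    [0,-0.08,0.145,0,0,0,0.23],
    [0,-0.085,0.14,0,0,0,0.23],
    [0,-0.09,0.14,0,0,0,0.23],
    [0,-0.095,0.135,0,0,0,0.23],
    [0,-0.1,0.135,0,0,0,0.23]
  ]
}}

```text
clock: 19.82
tcp_pos: [0.4481, 0.0795, -0.002]
tool_rot: [2.586, 1.784, 0.0]
wrist_force: [1.0, -0.2, 1.0]
gripper_width: 0.0004
finger_force: 0.4
```

Request:
{"method": "carry_out", "body": {
  "motion": [
    [0,-0.11,0.13,0,0,0,0.23],
    [0,-0.115,0.12,0,0,0,0.23],
    [0,0,0,0,0,0,0]
  ]
}}

```text
clock: 20.2
tcp_pos: [0.4421, 0.0858, -0.002]
tool_rot: [-2.514, -1.884, 0.001]
wrist_force: [-1.0, 0.0, -0.4]
gripper_width: 0.0005
finger_force: 0.0
```

Contact was felt this time. Next: back off, rise, go behind the rear, and measure from the white mask.

Request:
{"method": "carry_out", "body": {
  "motion": [
    [0,0.5,-0.15,0,0,0,0],
    [0,0.3,-0.1,1,0,0,0],
    [0,0,0,1,0,0,0],
    [0,0,-0.5,1,0,0,0],
    [0.45,-0.6,-1,1,0,0,0],
    [0.45,-0.9,-1,1,0,0,0],
    [0.45,-0.9,-1,0.5,0,0,0],
    [0.45,-0.9,-1,0,0,0,0]
  ]
}}

```text
clock: 21.2
tcp_pos: [0.3808, -0.0345, 0.1367]
tool_rot: [2.513, 1.881, 0.004]
wrist_force: [-0.6, -0.5, 0.1]
gripper_width: 0.0373
finger_force: 0.0
```

Request:
{"method": "carry_out", "body": {
  "motion": [
    [0.45,-0.5,-1,0,0,0,0],
    [0.45,-0.5,-1,0,0,0,0],
    [0.45,0,-0.5,0,0,0,0],
    [0.45,0,0,0,0,0,0]
  ]
}}

```text
clock: 21.7
tcp_pos: [0.356, -0.0964, 0.1357]
tool_rot: [2.516, 1.88, 0.001]
wrist_force: [1.1, -0.1, 0.7]
gripper_width: 0.0408
finger_force: 0.0
```

```bash
python3 - <<'E'
from h import *
s=env.read_state();print(s['tcp_pos'],s['tool_rot'])
a=snap('top','top6.png');cv2.imwrite('pics/c6.png',cv2.resize(a[215:300,100:290],None,fx=4.2,fy=4.2,interpolation=cv2.INTER_CUBIC))
E
```

```text
[ 0.35595247 -0.09636678  0.13567189] [2.51616193e+00 1.88016026e+00 1.28739336e-03]
```

View pics/c6.png

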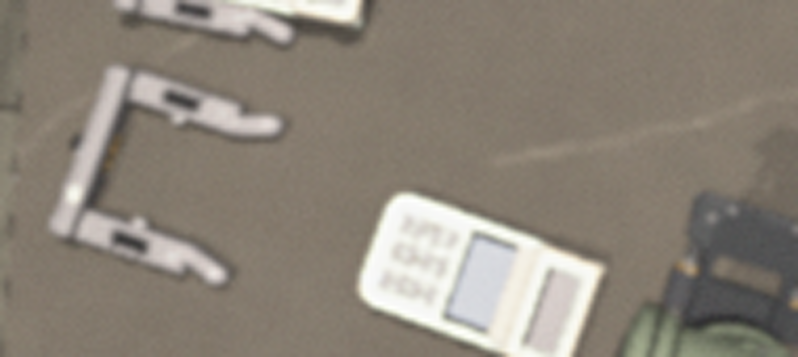

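The terminal now heads about parallel to the cradle axis. The nose edge runs (388,205)–(360,285), the right flank (422,195)–(520,238), and the left flank (375,308)–(470,345).

```bash
python3 - <<'E'
from h import *
a=cv2.imread('pics/top6.png');S=8
g=cv2.resize(a,None,fx=S,fy=S,interpolation=cv2.INTER_CUBIC);m=(cv2.cvtColor(g,cv2.COLOR_BGR2GRAY)>168).astype(np.uint8)
# fit edges by column scan in crop-of-top coordinates
def edge(c0,c1,r0,r1,first=True,ax=0):
    P=[]
    for c in np.arange(c0,c1,.5):
        ci=int((c+.5)*S); v=m[int(r0*S):int(r1*S),ci] if ax==0 else m[ci,int(r0*S):int(r1*S)]
        i=np.flatnonzero(v)
        if len(i): q=(i[0] if first else i[-1])/S+r0-.5; P.append((c,q) if ax==0 else (q,c))
    P=np.array(P,np.float32); d=cv2.fitLine(P,cv2.DIST_HUBER,0,.01,.01).ravel(); p=d[2:]; d=d[:2]
    t=(P-p)@d; return [p+d*t.min(),p+d*t.max()]
R=edge(203,222,250,290);L=edge(191,210,270,300,False);N=edge(266,281,180,200,True,1)
print(np.round(R,1),np.round(L,1),np.round(N,1))
term(R,L,N)
E
```

```text
[[203.  262.3]
 [221.5 269.1]] [[191.  288.6]
 [209.5 295.4]] [[184.8 280.5]
 [190.2 266. ]]
width 0.07984400420382232 heading 71.4 71.2 71.5 C [0.3807 0.0571] home frame -0.1894 -0.0
```

Request:
{"method": "carry_out", "body": {
  "motion": [
    [0.45,-0.1,0.5,-0.8,0,0,-0.15],
    [0.45,-0.1,0.5,-0.8,0,0,0],
    [0.45,-0.1,0.5,-0.8,0,0,0],
    [0.45,0,0.5,-0.8,0,0,0],
    [0.45,0,0.2,-0.8,0,0,0],
    [0.45,0,0,-0.8,0,0,0],
    [0.45,0,0,-0.7,0,0,0],
    [0.45,0,0,0,0,0,0]
  ]
}}

```text
clock: 22.75
tcp_pos: [0.347, -0.0399, -0.0028]
tool_rot: [-2.536, -1.85, 0.003]
wrist_force: [0.3, -0.8, 1.1]
gripper_width: 0.0412
finger_force: 0.0
```

Request:
{"method": "carry_out", "body": {
  "motion": [
    [0.45,0.09,0.29,0,0,0,0],
    [0.45,0.09,0.29,0,0,0,0],
    [0.45,0.1,0.3,0,0,0,0.05],
    [0.45,0.1,0.3,0,0,0,0],
    [0.45,0.1,0.3,0,0,0,0],
    [0.45,0.1,0.3,0,0,0,0],
    [0.45,0.1,0.3,0,0,0,0],
    [0.45,0.1,0.3,0,0,0,0]
  ]
}}

```text
clock: 23.75
tcp_pos: [0.3671, 0.0193, -0.0021]
tool_rot: [-2.531, -1.861, 0.0]
wrist_force: [-1.4, -3.1, 1.4]
gripper_width: 0.0411
finger_force: 1.5
```

Request:
{"method": "carry_out", "body": {
  "motion": [
    [0.45,0.1,0.3,0,0,0,0],
    [0.45,0.1,0.3,0,0,0,0],
    [0.45,0.1,0.3,0,0,0,0],
    [0.45,0.1,0.3,0,0,0,0],
    [0.45,0,0,0,0,0,0]
  ]
}}

```text
clock: 24.38
tcp_pos: [0.3776, 0.0496, -0.0021]
tool_rot: [2.531, 1.861, 0.002]
wrist_force: [-0.4, -0.2, 0.5]
gripper_width: 0.0407
finger_force: 0.0
```

```bash
python3 - <<'E'
from h import *
s=env.read_state();print(s['tcp_pos'],s['tool_rot'],s['wrist_force'])
a=snap('top','top7.png');cv2.imwrite('pics/c7.png',cv2.resize(a[190:300,100:290],None,fx=4.2,fy=4.2,interpolation=cv2.INTER_CUBIC))
E
```

```text
[ 0.37759735  0.04957443 -0.0020654 ] [2.53061518e+00 1.86147245e+00 1.68336979e-03] [-0.44760303 -0.20143327  0.45745445]
```

View pics/c7.png

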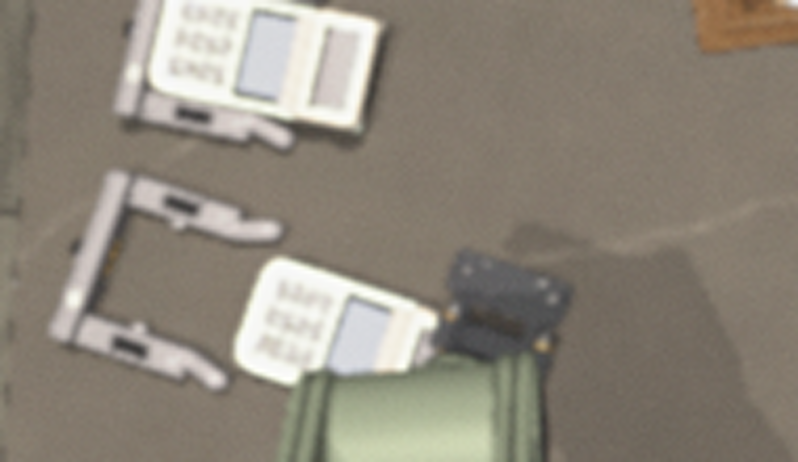

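The nose, centred at about (254,307), stands right between the cradle tips at (275,232) and (222,380). I'll push on in.

Request:
{"method": "carry_out", "body": {
  "motion": [
    [0.45,0.095,0.29,0,0,0,0],
    [0.45,0.095,0.29,0,0,0,0],
    [0.45,0.09,0.29,0,0,0,0],
    [0.45,0.09,0.29,0,0,0,0],
    [0.45,0.09,0.29,0,0,0,0],
    [0.45,0.09,0.29,0,0,0,0]
  ]
}}

```text
clock: 25.18
tcp_pos: [0.3909, 0.0928, -0.0021]
tool_rot: [2.531, 1.861, -0.0]
wrist_force: [-1.5, -1.0, -1.4]
gripper_width: 0.0408
finger_force: 0.6
```

Request:
{"method": "carry_out", "body": {
  "motion": [
    [0.45,0.09,0.29,0,0,0,0],
    [0.45,0.09,0.29,0,0,0,0],
    [0.45,0.09,0.29,0,0,0,0],
    [0.45,0.09,0.29,0,0,0,0]
  ]
}}

```text
clock: 25.68
tcp_pos: [0.3992, 0.121, -0.002]
tool_rot: [2.53, 1.862, -0.004]
wrist_force: [-2.7, -9.0, 3.8]
gripper_width: 0.0411
finger_force: 4.1
```

Request:
{"method": "carry_out", "body": {
  "motion": [
    [0.45,0.06,0.19,0,0,0,0],
    [0.45,0.06,0.19,0,0,0,0],
    [0.45,0.06,0.19,0,0,0,0],
    [0.45,0.03,0.1,0,0,0,0]
  ]
}}

```text
clock: 26.18
tcp_pos: [0.4047, 0.1381, -0.002]
tool_rot: [2.531, 1.862, -0.002]
wrist_force: [-1.7, -4.5, 2.1]
gripper_width: 0.0411
finger_force: 2.6
```

Request:
{"method": "carry_out", "body": {
  "motion": [
    [0.45,0.03,0.1,0,0,0,0],
    [0.45,0.03,0.1,0,0,0,0],
    [0.45,0.03,0.1,0,0,0,0],
    [0.45,0.015,0.05,0,0,0,0]
  ]
}}

```text
clock: 26.68
tcp_pos: [0.4082, 0.1475, -0.002]
tool_rot: [-2.531, -1.86, -0.002]
wrist_force: [-0.1, -0.7, 0.0]
gripper_width: 0.0407
finger_force: 0.2
```

Request:
{"method": "carry_out", "body": {
  "motion": [
    [0.45,0.03,0.1,0,0,0,0],
    [0.45,0.015,0.05,0,0,0,0]
  ]
}}

```text
clock: 26.92
tcp_pos: [0.409, 0.1505, -0.002]
tool_rot: [2.53, 1.861, -0.0]
wrist_force: [0.1, -6.7, 1.8]
gripper_width: 0.0412
finger_force: 3.1
```

Request:
{"method": "carry_out", "body": {
  "motion": [
    [0.45,0.015,0.05,0,0,0,0],
    [0.45,0,0,0,0,0,0]
  ]
}}

```text
clock: 27.18
tcp_pos: [0.409, 0.1505, -0.0019]
tool_rot: [2.529, 1.861, -0.003]
wrist_force: [0.1, -9.6, 3.2]
gripper_width: 0.0409
finger_force: 4.4
```

Request:
{"method": "carry_out", "body": {
  "motion": [
    [0.45,0.015,0.05,0,0,0,0],
    [0.45,0.015,0.05,0,0,0,0]
  ]
}}

```text
clock: 27.42
tcp_pos: [0.4089, 0.1505, -0.0019]
tool_rot: [2.525, 1.862, -0.009]
wrist_force: [1.0, -25.1, 8.8]
gripper_width: 0.0411
finger_force: 12.1
```

That is a hard stop at the expected place. I'll back off and check.

Request:
{"method": "carry_out", "body": {
  "motion": [
    [0.45,-0.06,-0.19,0,0,0,0],
    [0.45,-0.15,-0.48,0,0,0,0],
    [0.45,-0.3,-0.95,0,0,0,0],
    [0.45,-0.3,-0.95,0.5,0,0,0],
    [0.45,-0.2,-1,1,0,0,0],
    [0.45,0,-1,1,0,0,0],
    [0.45,0,-1,1,0,0,0],
    [0.45,0,0,0,0,0,0]
  ]
}}

```text
clock: 28.42
tcp_pos: [0.386, 0.0142, 0.0869]
tool_rot: [2.532, 1.856, 0.007]
wrist_force: [1.0, -0.4, 0.5]
gripper_width: 0.0411
finger_force: 0.0
```

```bash
python3 - <<'E'
from h import *
s=env.read_state();print(s['tcp_pos'],s['wrist_force'])
a=snap('top','top8.png')
S=8;g=cv2.resize(a,None,fx=S,fy=S,interpolation=cv2.INTER_CUBIC)
# screens (bluish) and printer-head top: compare empty-cradle terminal with docked one
hsv=cv2.cvtColor(a,cv2.COLOR_BGR2HSV);m=cv2.inRange(hsv,(95,18,120),(130,90,255))
for k in cv2.findContours(m,cv2.RETR_EXTERNAL,cv2.CHAIN_APPROX_NONE)[0]:
    if 60<cv2.contourArea(k)<400:
        r=cv2.minAreaRect(k); p=ray('top',[r[0]],.026)[0]; b=ray('top',cv2.boxPoints(r),.026)[:,:2]
        e=[b[i]-b[i-1] for i in range(4)];l=max(e,key=np.linalg.norm);print(np.round(r[0],1),p.round(4),'long axis',ang(l))
# slots on both cradles
for im in('top0','top8'):
    q=cv2.cvtColor(cv2.imread(f'pics/{im}.png'),cv2.COLOR_BGR2GRAY)
    for x,y in((143,239),(131,272)):
        w=255-q[y-4:y+5,x-5:x+6].astype(float);w=np.clip(w-170,0,None);Y,X=np.mgrid[y-4:y+5,x-5:x+6];print(im,((w*X).sum()/w.sum()).round(1),((w*Y).sum()/w.sum()).round(1))
E
```

```text
[0.38602028 0.01419297 0.08687246] [ 0.99773948 -0.36271857  0.46662183]
top0 142.6 238.4
top0 130.4 272.1
top8 142.7 238.5
top8 130.3 272.1
```

```bash
python3 - <<'E'
from h import *
a=cv2.imread('pics/top8.png');i=a.astype(int)
m=((i[...,0]-i[...,2]>6)&(i[...,0]>130)).astype(np.uint8);m=cv2.morphologyEx(m,cv2.MORPH_OPEN,np.ones((3,3)))
def slots(pred):
    q=cv2.cvtColor(a,cv2.COLOR_BGR2GRAY);o=[]
    for x,y in pred:
        w=np.clip(85-q[y-4:y+5,x-5:x+6].astype(float),0,None);Y,X=np.mgrid[y-4:y+5,x-5:x+6];o.append(((w*X).sum()/w.sum(),(w*Y).sum()/w.sum()))
    return ray('top',o,.02)[:,:2]
sl={'empty':slots([(143,239),(131,272)]),'full':slots([(154,184),(146,217)])}
for k,v in sl.items(): print(k,v.round(4),ang(v[0]-v[1])+90)
for k in cv2.findContours(m,cv2.RETR_EXTERNAL,cv2.CHAIN_APPROX_NONE)[0]:
    A=cv2.contourArea(k)
    if A<40 or A>500: continue
    r=cv2.minAreaRect(k);p=ray('top',[r[0]],.026)[0,:2];b=ray('top',cv2.boxPoints(r),.026)[:,:2];l=max([b[j]-b[j-1] for j in range(4)],key=np.linalg.norm)
    print(A,np.round(r[0],1),p.round(4),ang(l)%180)
    for n,v in sl.items():
        y=(v[0]-v[1]);y/=np.linalg.norm(y);x=np.array([-y[1],y[0]]);d=p-v.mean(0)
        if np.linalg.norm(d)<.08: print('  in',n,'along',d@x,'across',d@y)
E
```

```text
empty [[0.4965 0.2629]
 [0.4008 0.2926]] 72.7
full [[0.6572 0.2411]
 [0.5587 0.2585]] 80.0
```

```bash
python3 - <<'E'
from h import *
a=cv2.imread('pics/top8.png')
c=viewer.camera_info('top');p=cv2.projectPoints(np.array([[.437,.238,.025]]),np.array(c['rvec']),np.array(c['tvec']),np.array(c['K']),np.array([c['k1'],0,0,0,0.]))[0].ravel();print(p)
print(a[203,155:175].tolist());x,y=p.round().astype(int);print(a[y,x-12:x+18].tolist())
E
```

```text
[149.80399343 259.64580501]
[[239, 246, 246], [228, 241, 239], [196, 208, 205], [197, 194, 190], [217, 211, 208], [218, 215, 214], [218, 216, 213], [218, 214, 213], [218, 214, 213], [219, 215, 214], [219, 216, 214], [221, 216, 215], [220, 216, 214], [222, 221, 222], [222, 230, 235], [227, 238, 242], [225, 238, 242], [228, 239, 243], [235, 244, 245], [239, 246, 246]]
[[234, 243, 242], [233, 242, 242], [236, 244, 244], [239, 246, 245], [232, 243, 243], [203, 218, 216], [193, 192, 188], [213, 205, 202], [220, 215, 212], [219, 213, 210], [220, 214, 213], [220, 214, 212], [220, 215, 213], [220, 215, 213], [220, 216, 214], [219, 215, 213], [218, 215, 214], [220, 222, 224], [221, 231, 237], [225, 237, 242], [227, 238, 243], [226, 238, 242], [234, 243, 244], [239, 246, 247], [226, 240, 239], [183, 200, 203], [172, 177, 184], [189, 194, 200], [199, 202, 212], [199, 203, 212]]
```

```bash
python3 - <<'E'
from h import *
a=cv2.imread('pics/top8.png');i=a.astype(int)
m=((i[...,0]-i[...,2]>=2)&(i[...,0]>180)&(i[...,0]<226)).astype(np.uint8)
sl={'empty':np.array([[.4965,.2629],[.4008,.2926]]),'full':np.array([[.6572,.2411],[.5587,.2585]])}
for k in cv2.findContours(m,cv2.RETR_EXTERNAL,cv2.CHAIN_APPROX_NONE)[0]:
    A=cv2.contourArea(k)
    if A<40 or A>500: continue
    r=cv2.minAreaRect(k);p=ray('top',[r[0]],.026)[0,:2];b=ray('top',cv2.boxPoints(r),.026)[:,:2];l=max([b[j]-b[j-1] for j in range(4)],key=np.linalg.norm)
    for n,v in sl.items():
        y=(v[0]-v[1]);y/=np.linalg.norm(y);x=np.array([-y[1],y[0]]);d=p-v.mean(0)
        if np.linalg.norm(d)<.08: print(n,A,p.round(4),'axis',(ang(l)+90)%180,'along',(d@x).round(4),'across',(d@y).round(4))
E
```

```text
empty 172.0 [0.4372 0.2393] axis 73.3 along -0.0401 across 0.0005
full 153.0 [0.6007 0.2095] axis 80.0 along -0.041 across -0.0002
```

The loose terminal sits in its cradle just as the docked one does, within 1 mm along and across and about 0.6° in heading. I'll hand it in.

```bash
python3 -c "
from cell import order
print(order.sign_off())"
```

```text
the job is handed in; nothing more can be done
None
```

The loose terminal was pushed flat into the empty cradle up to a hard stop and handed in at about 28.5 s; its position matches the docked terminal's to about 1 mm, and I inferred the catches snapping only from the push force dropping and then rising, with no verdict returned.

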